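# Swap two items on a counter display and hold a spring clip open over its price card

## Robot

A 6-joint arm with a two-finger parallel gripper is mounted at the origin on a cart in front of the work surface, level with it; the furniture and walls round the work are solid. World frame = base frame: x ahead of the robot, y to its left, z up, the work surface at z = 0. Lengths are in m, angles in degrees, forces in N, time in s.
With the tool pointing down it reaches from about 0.4 to 0.825 m from the base axis. Payload 7 kg.
Tool frame: the origin (TCP) lies on the centre line of the jaws, within the pads' length; the fingertips stand 19 mm ahead of it and the grasp point (between the pads) is the TCP; z points along the fingers, y is the line along which they close (so a half turn about z gives the same grasp; the last joint's range is limited). The gripper opens to 88 mm and grips with 3 to 60 N. Pads are 19 mm wide; open, the fingers measure 130 mm over their backs; the gripper's body (78 mm by 193 mm) begins 47 mm behind the grasp point.
Start: joints at [-46.92, 20.546, 0.682, 0, -70.136, -16.507], TCP at [0.302, -0.604, 0.246] pointing down, gripper open.
Joint ranges: [-176.03, 176.03], [-82.01, 121.73], [-58.28, 71.71], [-173.87, 95.51], [-174.79, -0.11], [-173.66, 173.66]. Speed limits (degrees/s): [136.94, 136.94, 172.46, 180, 180, 180].

## Interface

Orientations are given as [roll, pitch, yaw] about the fixed x, y, z axes, in that order (R = Rz(yaw) Ry(pitch) Rx(roll)).
In Python, from plant import * gives the robot as it stands. The module is installed in compiled form; this text tells all that it offers.
- The arm moves only by the tool play_rows, never from a script. Its argument "deltas" is a list of rows, each a list of 6 numbers: the shift along the world's x, y, z scaled (see below), then the turn, a rotation vector about the world's x, y, z scaled (see below). A call has 1 to 10 rows; each row shifts and turns the commanded pose from where the row before left it; what a row does not reach is not made up. The controller multiplies each number of a shift by 800 mm and each number of a turn by 180 degrees. A row lasts 1/10 s, in which the tool goes at most 50 mm and 8.59 degrees, less where a joint would pass 70% of its speed; a pose out of reach is approached as far as the arm can. A call with a number of a shift or a turn outside -1 to 1 is refused whole. A call with a gripper value outside its range is refused whole. "gripper" is the gripper command: -1 is shut, 1 is fully open, values between are in proportion, set as the call begins (left out, the last holds). The fingers move at their own pace and stop on an object; the grip force is fixed at half the most. Time passes only in rows, so rows that do not move let the fingers close. It gives the time, the measured TCP pose, the force, the opening and the grip force at its end, in the units of the state.
- get_obs(): the state, without advancing time (a new reading comes with each control period).
- snapshot(name): name is "scene" or "top"; returns (picture, depth): 480x640x3 uint8, blue, green, red; 480x640 float32, m along the optical axis (not along the pixel's ray), 0 where there is no reading.
- camera_model(name): a dict with "fx", "fy", "cx", "cy" (pixels), "world_to_cam" (4x4, takes a point from world to camera coordinates). Camera axes: x right, y down, z forward; pixel columns grow to the right and rows downward; lengths in m; the calibration is good to about 2 mm. A picture is of the moment at which its call begins. camera_model takes no time and is no camera call.
- close_job(): hands the job in; it is judged then, once.
The state is a dict: "clock": time; "joint_pos": joint angles; "qvel": joint speeds; "tau": joint torques, N m; "tool_pos": TCP position; "orientation": TCP orientation; "force": force on the tool from outside, world axes, zero at the start; "moment": the same for the moment, N m; "opening": finger opening in m; "gripper_force": force on a finger pad.
Only numpy, scipy, OpenCV 4.12 (cv2) and the standard library are available. Lean on these libraries where they do the work, as an engineer would, in place of code of your own. Each camera call takes 0.05 s, during which the arm holds its last target. There are 200 camera calls.

## Task

The ink bottle and the glue stick were put back in each other's recess on the display tray: first swap them, so that each stands upright and let go in the end recess where the other one was (the middle recess is empty and may be used on the way). Then squeeze the tails of the spring clip until its jaws gape wide, lift it off the little clip rack, and bring it upright over the middle of the price card's top edge, one jaw on each side, jaw tips about 15 mm below the edge and neither jaw touching the card, ready for me to slip a new price in. Finish while still holding the clip squeezed wide open there, and leave the other things on the counter where they are.

Things in the scene. Friction and masses are not known exactly. Their poses are not given: they have to be found in the camera images.
- tray: fixed wooden display tray, 150 mm (x) by 240 mm (y), 10 mm thick; origin under its centre; position and yaw vary. Three round recesses (44 mm across, 5 mm deep, 75 mm apart) in a row along y, 35 mm to -x of the origin; a lip along the front edge, top at 15 mm. 85 mm behind (+x of) the row a block 22 x 120 mm, top at 31 mm, holds the price card
- recess_left (a point): centre of the floor of the end recess at the tray's +y (left seen from the robot), 5 mm above the counter
- recess_middle (a point): centre of the floor of the middle recess, empty at the start
- recess_right (a point): centre of the floor of the end recess at the tray's -y (right seen from the robot)
- ink_mid (a point): plastic ink bottle with a narrower white screw cap, 35 mm across, body 56 mm high, 80 mm high with the cap, 62 g; the point is on its axis, 40 mm above its underside. It stands in the left or the right end recess, the glue stick in the other.
- glue_mid (a point): slim glue stick, 26 mm across, 92 mm high, standing, 34 g; the point is on its axis, 46 mm above its underside
- card_edge (a point): middle of the top edge of the upright price card (stiff white card 100 mm wide, 3 mm thick, fixed in the tray's block, top edge 120 mm above the counter); its x axis is normal to the card, y runs along the top edge, z is up (same axes as the tray)
- clip_rack: fixed clip rack: wooden foot 70 mm (x) by 80 mm (y), 12 mm thick, with an upright aluminium plate 5 mm thick (x), 60 mm wide (y), whose top edge is 82 mm above the counter; origin at the centre of its underside; position and yaw vary
- clip_tails (a point): spring clip: the point midway between its two tails, at the height to squeeze them: 24 mm above the axle, 12 mm below the tails' ends, 66 mm above the jaw tips when closed (63 mm when open). x is the direction in which tails are squeezed and jaws spread (normal to the rack plate), y runs along the axle (and the plate's edge), z points from the jaws up to the tails
- clip: the dark steel spring clip, like a large clothes peg, 50 g, 24 mm wide (y), upright on the rack plate, jaws biting its top 15 mm, tails up; origin on its axle, 42 mm above the closed jaw tips, axes as clip_tails. The tails lean outwards, 41 mm (x) over their ends; squeezed fully they stand parallel, 15 mm over their outsides, and the jaw tips gape 33 mm
- clip_jaw (a joint): opening angle of each half of the clip (the halves move alike): 0 = biting the 5 mm rack plate, 0.35 = fully open (a stop). A spring closes it: at the height of clip_tails each tail needs about 4 N to begin and 10 N to be fully open, so a grip of 20 to 40 N holds it against the stop
- clip_box: bystander: small box of paper clips, 68 x 48 x 26 mm, right of and behind the rack; origin under its centre; leave alone
- eraser: bystander: eraser 43 x 19 x 12 mm near the front edge; origin under its centre; leave alone
- paint_tube: bystander: paint tube 44 x 130 x 33 mm lying behind the tray at the left; leave alone
- ink_bottle: the same ink bottle; origin at the centre of its underside
- glue_stick: the same glue stick; origin at the centre of its underside

How it is judged (in metres and radians):
On the way, in this order (a step that is already met when the one before it is completed fails the run):
1. the ink bottle and the glue stick stand upright in each other's recess, let go (((horizontal distance between ink_mid and recess_left below 0.012 m and horizontal distance between glue_mid and recess_right below 0.012 m) or (horizontal distance between ink_mid and recess_right below 0.012 m and horizontal distance between glue_mid and recess_left below 0.012 m)) and distance of each of ink_mid, glue_mid from where it was at the start of the episode above 0.11 m and angle between each of ink_mid, glue_mid's own z axis and vertical below 0.1 rad and height (world z) of ink_mid below 0.049 m and height (world z) of glue_mid below 0.055 m and contact force between the fingers and ink_bottle below 0.1 N and contact force between the fingers and glue_stick below 0.1 N and linear speed of each of ink_bottle, glue_stick below 0.02 m/s), for 0.2 s.
2. the clip is lifted off the rack, squeezed open (z of clip_tails in the frame of clip_rack above 0.16 m and value of joint clip_jaw above 0.2 rad and contact force between clip and clip_rack below 0.1 N), for 0.1 s.
At the end, for the whole second after the job is handed in: Bottle and stick upright (0.1 rad), seated, within 12 mm of the other's recess centre. Clip held still, clip_jaw over 0.26, touching neither card nor tray: edge within 9 mm of its mid-plane, 22 mm of mid-edge, upright and square within 0.2 rad, jaw tips 5 to 25 mm below the edge (((horizontal distance between ink_mid and recess_left below 0.012 m and horizontal distance between glue_mid and recess_right below 0.012 m) or (horizontal distance between ink_mid and recess_right below 0.012 m and horizontal distance between glue_mid and recess_left below 0.012 m)) and distance of each of ink_mid, glue_mid from where it was at the start of the episode above 0.11 m and angle between each of ink_mid, glue_mid's own z axis and vertical below 0.1 rad and height (world z) of ink_mid below 0.049 m and height (world z) of glue_mid below 0.055 m and value of joint clip_jaw above 0.26 rad and x of card_edge in the frame of clip_tails between -0.009 and 0.009 m and y of card_edge in the frame of clip_tails between -0.022 and 0.022 m and z of card_edge in the frame of clip_tails between -0.058 and -0.038 m and angle between clip_tails's own z axis and vertical below 0.2 rad and angle between the x axis of clip_tails and the x axis of card_edge, either way round below 0.2 rad and contact force between clip and tray below 0.3 N and contact force between the fingers and clip above 2 N and linear speed of clip below 0.03 m/s); the arm keeps its last pose, push and grip.
It fails at once if a bystander (clip box, eraser, paint tube) is moved over 30 mm (distance of any of clip_box, eraser, paint_tube from where it was at the start of the episode above 0.03 m).
It fails at once if the ink bottle or the glue stick is tipped over (angle between any of ink_mid, glue_mid's own z axis and vertical above 0.7 rad).
It also fails if it takes over 64 s, if anything falls off the work surface, if the arm or the gripper's body presses on something with over 40 N, if the wrist force passes 120 N, or if a joint passes its speed limit or range.

## Working session

There is one attempt and no reset: what is moved stays moved. The work goes in short steps, Python scripts to look and compute and a tool call to move; the robot and the scene stay as the last step left them, time stands still between calls to the robot, and variables do not carry over. Pictures are saved under pics/ and viewed, at most 10 in all, crops included, and the job is handed in when it is done.

Besides the shell and the picture viewer there is one more tool, called after ">>>" as a command line: name --pt "numbers of a row" for each row, then --argument value for the rest. play_rows: Moves the arm, as the interface text tells. Its arguments: {"type":"object","properties":{"deltas":{"type":"array","items":{"type":"array","items":{"type":"number","minimum":-1,"maximum":1}}},"gripper":{"type":"number"}},"required":["deltas"]}

```bash
mkdir -p pics
python3 - <<'E'
from plant import *
import cv2,numpy as np
for n in("scene","top"):
    p,d=snapshot(n); np.savez(f"{n}0.npz",p=p,d=d); cv2.imwrite(f"pics/{n}0.png",p)
    m=camera_model(n); print(n,m['fx'],m['fy'],m['cx'],m['cy'],np.round(m['world_to_cam'],3).tolist())
print(get_obs())
E
```

```text
scene 586.946055381412 586.946055381412 318.6886049061512 238.8408303389378 [[0.717, -0.697, 0.019, -0.497], [-0.399, -0.433, -0.808, 0.256], [0.571, 0.572, -0.589, 1.03], [0.0, 0.0, 0.0, 1.0]]
top 591.8548484680406 591.8548484680406 315.842492878842 228.3350576187886 [[-0.026, -0.999, -0.024, -0.126], [-0.997, 0.027, -0.067, 0.562], [0.067, 0.022, -0.997, 1.273], [0.0, 0.0, 0.0, 1.0]]
{'clock': 0.1, 'joint_pos': array([-4.69191934e+01,  2.05870655e+01,  6.38705799e-01, -1.68908872e-02,
       -7.01353595e+01, -1.65077839e+01]), 'qvel': array([-0.00255874, -0.18039525,  0.09437305,  0.06845564,  0.04925541,
       -0.00861374]), 'tau': array([-1.54279973e-03, -5.84164238e+01,  2.93752491e+01,  7.01572761e+00,
        1.01433191e-02, -7.33658680e-05]), 'tool_pos': array([ 0.30175405, -0.60334018,  0.2447196 ]), 'orientation': array([ 1.79915219e+02, -8.56568027e-03, -1.53432722e+02]), 'force': array([ 0.01716439, -0.6245679 , -0.64112658]), 'moment': array([ 0.04654583, -0.07651095,  0.0083698 ]), 'gripper_force': 0.0, 'opening': 0.0876550820315822}
```

View pics/scene0.png

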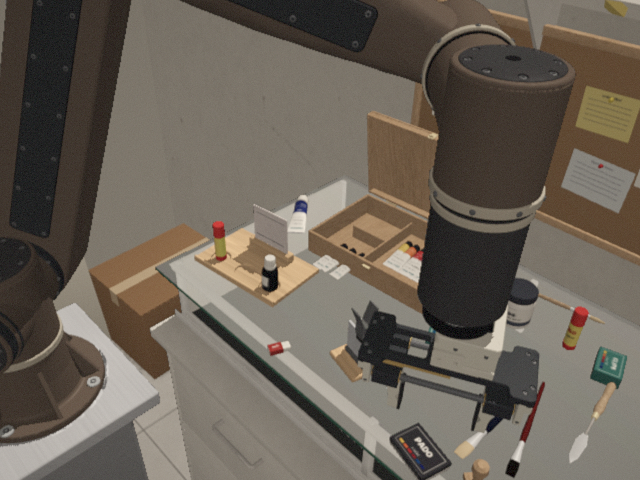

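View pics/top0.png

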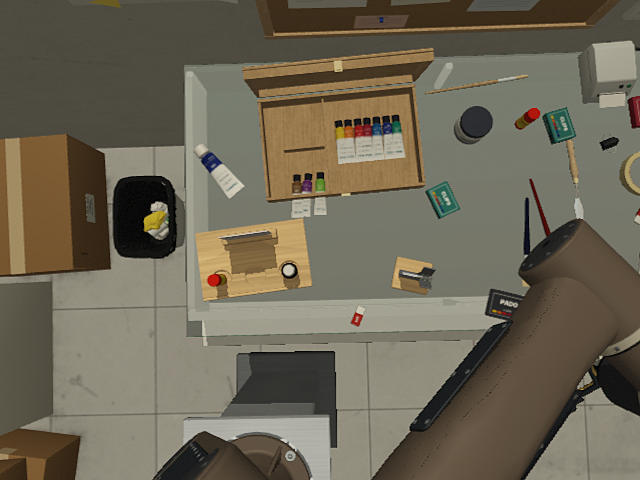

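Scene picture: glue stick (red cap, px 219,240) in the left recess, ink bottle (270,275) in the right, and the clip rack partly hidden by the gripper (350,345). Top picture: tray corners about (195,235), (305,219), (312,287), (203,300), glue cap (214,281), ink cap (289,271), card (247,236), rack (412,275) with the clip at (417,275).

```bash
cat > h.py <<'E'
import cv2,numpy as np
from plant import *
def cloud(n,p=None,d=None):
    m=camera_model(n)
    if d is None: p,d=snapshot(n)
    v,u=np.mgrid[:480,:640]; z=d
    c=np.stack([(u-m['cx'])/m['fx']*z,(v-m['cy'])/m['fy']*z,z],-1)
    T=np.linalg.inv(m['world_to_cam'])
    w=c@T[:3,:3].T+T[:3,3]; w[d==0]=np.nan
    return p,w
def ray(n,u,v,h):
    m=camera_model(n);T=np.linalg.inv(m['world_to_cam'])
    r=T[:3,:3]@np.array([(u-m['cx'])/m['fx'],(v-m['cy'])/m['fy'],1]);o=T[:3,3]
    return o+r*(h-o[2])/r[2]
def comp(n,mask,w,hs=None,minpx=8):
    k,l,s,c=cv2.connectedComponentsWithStats(mask.astype(np.uint8))
    return [(s[i],c[i],l==i) for i in range(1,k) if s[i,4]>=minpx]
E
python3 - <<'E'
from h import *
np.set_printoptions(precision=4,suppress=True)
D={n:np.load(n+'0.npz') for n in('top','scene')}
for n in D:
    p,w=cloud(n,D[n]['p'],D[n]['d'])
    hsv=cv2.cvtColor(p,cv2.COLOR_BGR2HSV)
    x,y,z=w[...,0],w[...,1],w[...,2]
    R=(slice(180,320),slice(180,460)) if n=='top' else (slice(190,400),slice(180,400))
    M=np.zeros(z.shape,bool);M[R]=1
    ped=M&(abs(z)<.005); print(n,'ground z',np.median(z[ped]))
    wood=M&(hsv[...,0]>8)&(hsv[...,0]<25)&(hsv[...,1]>60)&(hsv[...,2]>90)&(z<.025)&(z>.003)
    for s,c,l in comp(n,wood,w,minpx=150):
        q=w[l]; (cx,cy),(a,b),ang=cv2.minAreaRect(q[:,:2].astype(np.float32)*1000)
        print('wood',s,np.median(q[:,2]),cx,cy,a,b,ang)
    for lo,hi in((.07,.1),(.1,.13)):
        for s,c,l in comp(n,M&(z>lo)&(z<hi)&(x<.75),w):
            q=w[l];print('z',lo,hi,s,c,q.mean(0),q.min(0),q.max(0),np.median(p[l],0))
p=D['top']['p'];cv2.imwrite('pics/t1.png',np.hstack([cv2.resize(p[205:310,185:320],None,fx=4,fy=4,interpolation=2),cv2.resize(p[230:300,385:445],(240,280),interpolation=2) if 0 else cv2.resize(p[225:330,385:445],None,fx=4,fy=4,interpolation=2)]))
E
```

```text
top ground z -0.0006266686205236294
wood [269 180  36  17 308] 0.005941628360679907 650.4991455078125 -78.24951171875 77.88892364501953 36.265869140625 88.58380889892578
wood [331 180  77  11 385] 0.005291660839890744 652.375 -260.68975830078125 167.48385620117188 22.539348602294922 88.88883209228516
wood [ 195  218  117   83 6185] 0.009085104408710132 494.90521240234375 -0.9834442138671875 150.9508819580078 242.04522705078125 6.374600887298584
wood [391 257  42  38 814] 0.01068980645601314 450.7532653808594 -345.9798583984375 80.08291625976562 69.64965057373047 76.59140014648438
z 0.07 0.1 [251 231  19   5  22] [260.6364 233.2727] [ 0.5466 -0.0283  0.0847] [ 0.5439 -0.0446  0.071 ] [ 0.5503 -0.0075  0.0994] [66. 73. 77.]
z 0.07 0.1 [222 235  28   5  30] [235. 237.] [0.5404 0.0253 0.0837] [ 0.5373 -0.0044  0.07  ] [0.5437 0.0535 0.0998] [67. 73. 78.]
z 0.07 0.1 [283 265  11  11  91] [287.6703 270.2198] [ 0.4689 -0.0824  0.0827] [ 0.4591 -0.0928  0.0701] [ 0.4797 -0.0726  0.0899] [176. 195. 200.]
z 0.07 0.1 [402 272  18   9  55] [411.4545 274.8182] [ 0.453  -0.3365  0.0814] [ 0.4425 -
[... 1399 characters left out ...]
13  17 176] [218.0795 228.8239] [0.4484 0.0636 0.088 ] [0.4376 0.0541 0.0701] [0.463  0.0826 0.0999] [ 40.   42.5 131.5]
z 0.07 0.1 [264 255  11  12 109] [269.2294 260.211 ] [ 0.4645 -0.0878  0.0804] [ 0.4548 -0.0975  0.0701] [ 0.4764 -0.0748  0.088 ] [150. 162. 170.]
z 0.07 0.1 [348 320  19  23 149] [356.5235 330.4698] [ 0.4447 -0.3486  0.0839] [ 0.435  -0.3712  0.0703] [ 0.4569 -0.3181  0.0996] [59. 60. 62.]
z 0.1 0.13 [253 204  34  24 288] [269.7014 215.4167] [0.5422 0.0013 0.1113] [ 0.5351 -0.0486  0.1002] [0.5489 0.0539 0.1223] [118. 126. 136.]
z 0.1 0.13 [354 309  19  24 208] [363.5481 320.6875] [ 0.4463 -0.3613  0.1155] [ 0.4303 -0.372   0.1003] [ 0.4624 -0.3461  0.1297] [58. 60. 61.]
```

View pics/t1.png

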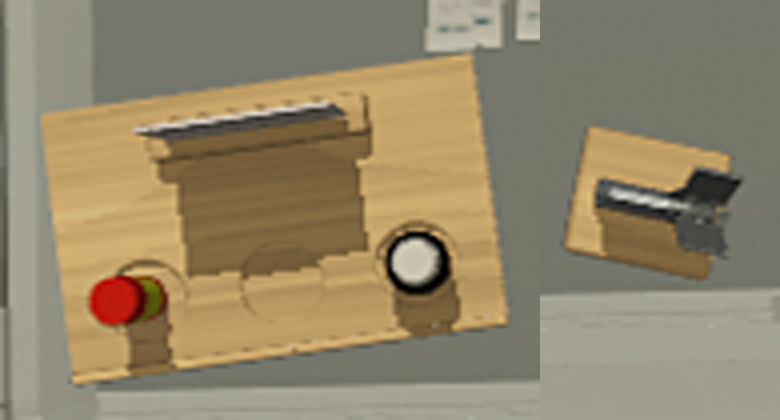

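Run:
```python
from h import *
np.set_printoptions(precision=4,suppress=True)
for n in('top','scene'):
    D=np.load(n+'0.npz');p,w=cloud(n,D['p'],D['d']);x,y,z=w[...,0],w[...,1],w[...,2]
    for nm,(a,b),lo in(('glue',(.45,.067),.092),('ink',(.468,-.081),.079)):
        l=(np.hypot(x-a,y-b)<.03)&(z>lo); 
        if l.sum()<5: l=(np.hypot(x-a,y-b)<.03)&(z>lo-.005)
        v,u=np.nonzero(l);print(n,nm,l.sum(),'ray',ray(n,u.mean(),v.mean(),{'glue':.097,'ink':.085}[nm]),'cloud',w[l].mean(0))
        l=(np.hypot(x-a,y-b)<.03)&(z>.02); print('   body',w[l].min(0),w[l].max(0))
    l=(np.hypot(x-.448,y+.357)<.06)&(z>.1)&(z<.16)
    q=w[l];print(n,'clip',l.sum(),q.min(0),q.max(0))
    (c,s,a)=cv2.minAreaRect(q[:,:2].astype(np.float32)*1000);print(c,s,a)
    for k in np.arange(.1,.15,.01):
        s=q[(q[:,2]>=k)&(q[:,2]<k+.01)]
        if len(s):print('  ',k,len(s),s.mean(0),s.min(0),s.max(0))
    l=(np.hypot(x-.45,y+.345)<.06)&(z>.065)&(z<.09);q=w[l]
    (c,s,a)=cv2.minAreaRect(q[:,:2].astype(np.float32)*1000);print('plate',c,s,a)
    l=(np.hypot(x-.544,y-.004)<.07)&(z>.1)&(z<.125);q=w[l]
    (c,s,a)=cv2.minAreaRect(q[:,:2].astype(np.float32)*1000);print('card',c,s,a,q[:,2].max())
```

```text
top glue 124 ray [0.4529 0.0705 0.097 ] cloud [0.4529 0.0706 0.0967]
   body [0.4406 0.0581 0.0206] [0.4652 0.0832 0.103 ]
top ink 85 ray [ 0.4691 -0.0825  0.085 ] cloud [ 0.4691 -0.0824  0.0833]
   body [ 0.4523 -0.098   0.0242] [ 0.4843 -0.0656  0.0899]
top clip 260 [ 0.4255 -0.3744  0.105 ] [ 0.4686 -0.3421  0.148 ]
(448.0977478027344, -357.73370361328125) (29.792686462402344, 40.89790725708008) 77.23513793945312
   0.1 26 [ 0.4472 -0.3574  0.1077] [ 0.4422 -0.3721  0.105 ] [ 0.4566 -0.3439  0.1099]
   0.11 81 [ 0.4485 -0.3571  0.1136] [ 0.4384 -0.371   0.1101] [ 0.4587 -0.3435  0.1196]
   0.12 48 [ 0.4478 -0.358   0.1252] [ 0.4328 -0.3717  0.1201] [ 0.4627 -0.3446  0.1294]
   0.13 48 [ 0.4492 -0.3574  0.1353] [ 0.4311 -0.372   0.1301] [ 0.4684 -0.343   0.1396]
   0.13999999999999999 57 [ 0.4479 -0.3588  0.1435] [ 0.4255 -0.3744  0.14  ] [ 0.4686 -0.3421  0.148 ]
plate (450.8218994140625, -342.65301513671875) (52.825233459472656, 12.40956974029541) 83.28046417236328
card (544.1695556640625, 4.3037567138671875) (3.4451029300689697, 98.53463745117188) 6.338069438934326 0.12451223670
[... 416 characters left out ...]
.29704284667969
   0.1 47 [ 0.4399 -0.3601  0.1047] [ 0.4352 -0.3714  0.1003] [ 0.456  -0.3478  0.1099]
   0.11 98 [ 0.4474 -0.3619  0.1145] [ 0.4323 -0.372   0.1101] [ 0.4582 -0.3469  0.12  ]
   0.12 63 [ 0.4496 -0.361   0.1251] [ 0.4303 -0.3703  0.1202] [ 0.4624 -0.3461  0.1297]
   0.13 73 [ 0.4505 -0.3611  0.135 ] [ 0.427  -0.3754  0.1301] [ 0.466  -0.3462  0.14  ]
   0.13999999999999999 77 [ 0.4498 -0.3617  0.1441] [ 0.4237 -0.3776  0.1401] [ 0.4683 -0.3432  0.1476]
plate (448.83135986328125, -344.6410217285156) (54.908809661865234, 15.971283912658691) 77.79539489746094
card (542.29736328125, 2.642284393310547) (7.684542655944824, 102.65682220458984) 6.188948154449463 0.12233815708956619
```

>>> play_rows --pt "0.0148 0.0467 0 0 0 -0.008" --pt "0.0148 0.0467 0 0 0 -0.008" --pt "0.0148 0.0467 0 0 0 -0.008" --pt "0.0148 0.0467 0 0 0 -0.008" --pt "0.0148 0.0467 0 0 0 -0.008" --pt "0.0148 0.0467 0 0 0 -0.008" --pt "0.0148 0.0467 0 0 0 -0.008" --pt "0.0148 0.0467 0 0 0 -0.008" --pt "0.0148 0.0467 0 0 0 -0.008" --pt "0.0148 0.0467 0 0 0 -0.008" --gripper 1

```text
clock: 1.1
tool_pos: [0.4203, -0.2285, 0.2454]
orientation: [180.0, -0.0, -167.9]
force: [1.5, -0.2, -0.2]
opening: 0.0876
gripper_force: 0.0
```

>>> play_rows --pt "0.0149 0.0458 0 0 0 -0.008" --pt "0.0149 0.0458 0 0 0 -0.008" --pt "0.0149 0.0458 0 0 0 -0.008" --pt "0.0149 0.0458 0 0 0 -0.008" --pt "0 0 -0.045 0 0 0" --pt "0 0 -0.045 0 0 0" --pt "0 0 -0.045 0 0 0" --pt "0 0 -0.045 0 0 0" --pt "0 0 -0.035 0 0 0" --pt "0 0 -0.019 0 0 0"

```text
clock: 2.1
tool_pos: [0.4664, -0.0838, 0.0559]
orientation: [-180.0, -0.2, -173.6]
force: [-0.6, -0.2, 0.3]
opening: 0.0878
gripper_force: 0.0
```

>>> play_rows --pt "0 0 0 0 0 0" --pt "0 0 0 0 0 0" --pt "0 0 0 0 0 0" --pt "0 0 0 0 0 0" --pt "0 0 0 0 0 0" --pt "0 0 0 0 0 0" --pt "0 0 0 0 0 0" --pt "0 0 0 0 0 0" --gripper -1

```text
clock: 2.9
tool_pos: [0.4682, -0.0835, 0.0586]
orientation: [-180.0, 0.0, -173.6]
force: [-0.3, -0.1, 1.3]
opening: 0.0329
gripper_force: 30.0
```

>>> play_rows --pt "0 0 0.02 0 0 0" --pt "0 0 0.03 0 0 0" --pt "-0.002 0.02 0 0 0 0" --pt "-0.003 0.0275 0 0 0 0" --pt "-0.004 0.03 0 0 0 0" --pt "-0.002 0.02 0 0 0 0" --pt "0 0 0 0 0 0" --pt "0 0 -0.02 0 0 0" --pt "0 0 -0.015 0 0 0"

```text
clock: 3.8
tool_pos: [0.4592, -0.0057, 0.07]
orientation: [180.0, 0.0, -173.6]
force: [0.0, 0.2, -0.2]
opening: 0.0331
gripper_force: 30.0
```

Run:
```python
from h import *
o=get_obs();print(o['tool_pos'],o['opening'],o['gripper_force'])
p,d=snapshot('scene');cv2.imwrite('pics/s2.png',np.hstack([cv2.resize(p[180:310,180:330],None,fx=4,fy=4,interpolation=2)]))
```

```text
[ 0.45915428 -0.00569851  0.06995554] 0.03314374146461951 29.980843979719793
```

View pics/s2.png

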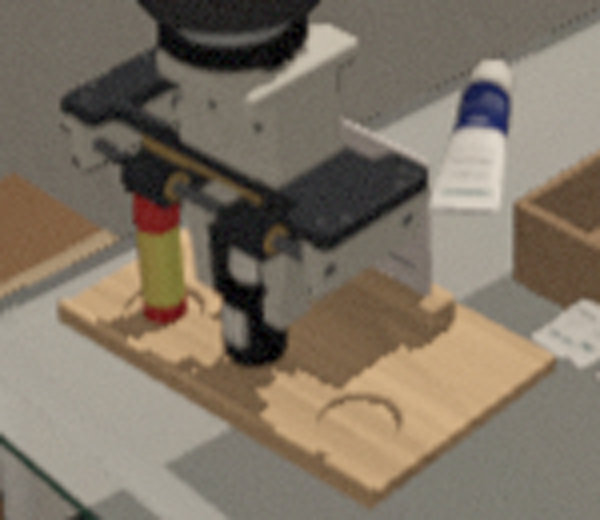

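The picture shows the bottle held upright over the middle recess, with the glue stick standing clear at its left and the empty right recess around crop px (358,412).

>>> play_rows --pt "0 0 -0.008 0 0 0" --pt "0 0 -0.006 0 0 0" --pt "0 0 0 0 0 0" --pt "0 0 0 0 0 0"

```text
clock: 4.25
tool_pos: [0.4593, -0.0056, 0.0593]
orientation: [180.0, 0.0, -173.6]
force: [-1.8, 0.1, -0.8]
opening: 0.0331
gripper_force: 30.0
```

Run:
```python
from h import *
p,d=snapshot('scene');cv2.imwrite('pics/s3.png',p)
p2=p[260:310,240:300]
# rim of the empty right recess: dark arc
print(ray('scene',269.5,283,.01), ray('scene',180+358/4,180+412/4,.01))
D=np.load('top0.npz');
```

```text
[ 0.47054467 -0.07823808  0.01      ] [ 0.47054467 -0.07823808  0.01      ]
```

>>> play_rows --pt "0 0 -0.001 0 0 0" --pt "0 0 0 0 0 0"

```text
clock: 4.5
tool_pos: [0.4594, -0.0055, 0.0586]
orientation: [180.0, 0.0, -173.6]
force: [-0.4, -1.1, -0.6]
opening: 0.0335
gripper_force: 30.0
```

>>> play_rows --pt "0 0 0 0 0 0" --pt "0 0 0 0 0 0" --pt "0 0 0 0 0 0" --pt "0 0 0 0 0 0" --pt "0 0 0.04 0 0 0" --pt "0 0 0.04 0 0 0" --pt "0 0 0.03 0 0 0" --gripper 0.25

```text
clock: 5.2
tool_pos: [0.4595, -0.0055, 0.1481]
orientation: [180.0, 0.1, -173.6]
force: [-0.1, -0.1, -0.6]
opening: 0.0549
gripper_force: 0.0
```

>>> play_rows --pt "-0.003 0.031 0 0 0 0" --pt "-0.003 0.031 0 0 0 0" --pt "-0.0034 0.0312 0 0 0 0" --pt "0 0 0 0 0 0" --pt "0 0 -0.03 0 0 0" --pt "0 0 -0.03 0 0 0" --pt "0 0 -0.03 0 0 0" --pt "0 0 -0.016 0 0 0" --pt "0 0 0 0 0 0"

```text
clock: 6.1
tool_pos: [0.4504, 0.0679, 0.0599]
orientation: [-179.9, -0.2, -173.6]
force: [0.3, 0.4, -0.4]
opening: 0.0552
gripper_force: 0.0
```

>>> play_rows --pt "0 0 0 0 0 0" --pt "0 0 0 0 0 0" --pt "0 0 0 0 0 0" --pt "0 0 0 0 0 0" --pt "0 0 0 0 0 0" --pt "0 0 0 0 0 0" --gripper -1

```text
clock: 6.7
tool_pos: [0.4521, 0.0693, 0.0621]
orientation: [180.0, 0.1, -173.6]
force: [0.5, 0.1, 4.0]
opening: 0.0256
gripper_force: 30.0
```

>>> play_rows --pt "0 0 0.02 0 0 0" --pt "0 0 0.04 0 0 0" --pt "0 0 0.04 0 0 0" --pt "0 0 0.025 0 0 0" --pt "0.0035 -0.03 0 0 0 0" --pt "0.0045 -0.042 0 0 0 0" --pt "0.0045 -0.042 0 0 0 0" --pt "0.0045 -0.042 0 0 0 0" --pt "0.0035 -0.03 0 0 0 0" --pt "0 0 0 0 0 0"

```text
clock: 7.7
tool_pos: [0.4678, -0.0819, 0.1612]
orientation: [-180.0, -0.0, -173.7]
force: [-0.1, 0.5, -0.8]
opening: 0.0251
gripper_force: 30.0
```

>>> play_rows --pt "0 0 -0.03 0 0 0" --pt "0 0 -0.035 0 0 0" --pt "0 0 -0.03 0 0 0" --pt "0 0 -0.015 0 0 0" --pt "0 0 -0.008 0 0 0" --pt "0 0 -0.004 0 0 0" --pt "0 0 0 0 0 0" --pt "0 0 0 0 0 0"

```text
clock: 8.5
tool_pos: [0.4686, -0.0795, 0.0646]
orientation: [180.0, 0.1, -173.6]
force: [0.8, 0.4, -1.3]
opening: 0.0249
gripper_force: 30.0
```

>>> play_rows --pt "0 0 -0.002 0 0 0" --pt "0 0 -0.001 0 0 0" --pt "0 0 0 0 0 0" --pt "0 0 0 0 0 0"

```text
clock: 8.9
tool_pos: [0.4686, -0.0797, 0.0621]
orientation: [-180.0, 0.1, -173.6]
force: [-0.9, 1.1, 5.4]
opening: 0.0251
gripper_force: 30.0
```

>>> play_rows --pt "0 0 0 0 0 0" --pt "0 0 0 0 0 0" --pt "0 0 0 0 0 0" --pt "0 0 0 0 0 0" --pt "0 0 0.04 0 0 0" --pt "0 0 0.04 0 0 0" --pt "0 0 0.03 0 0 0" --pt "0 0 0 0 0 0" --gripper 0.25

```text
clock: 9.7
tool_pos: [0.4701, -0.0796, 0.1528]
orientation: [180.0, 0.3, -173.6]
force: [-0.1, 0.6, -0.0]
opening: 0.0548
gripper_force: 0.0
```

Run:
```python
from h import *
o=get_obs();print(o['tool_pos'],o['opening'],o['gripper_force'])
for n in('top','scene'):
    p,w=cloud(n);x,y,z=w[...,0],w[...,1],w[...,2]
    for nm,(a,b),h in(('glue',(.468,-.080),.097),('ink',(.4597,-.0055),.085)):
        l=(np.hypot(x-a,y-b)<.025)&(z>.02)&(z<.103)
        if l.sum():print(n,nm,l.sum(),np.round(w[l].min(0),4),np.round(w[l].max(0),4))
    cv2.imwrite(f'pics/{n}4.png',p)
cv2.imwrite('pics/s4.png',cv2.resize(p[180:310,180:330],None,fx=4,fy=4,interpolation=2))
```

```text
[ 0.47008476 -0.07956564  0.15279579] 0.054835656514509515 0.0
scene glue 425 [ 0.453  -0.0956  0.0201] [ 0.481  -0.0687  0.1009]
scene ink 421 [ 0.439  -0.0265  0.0201] [0.4751 0.01   0.0867]
```

View pics/s4.png

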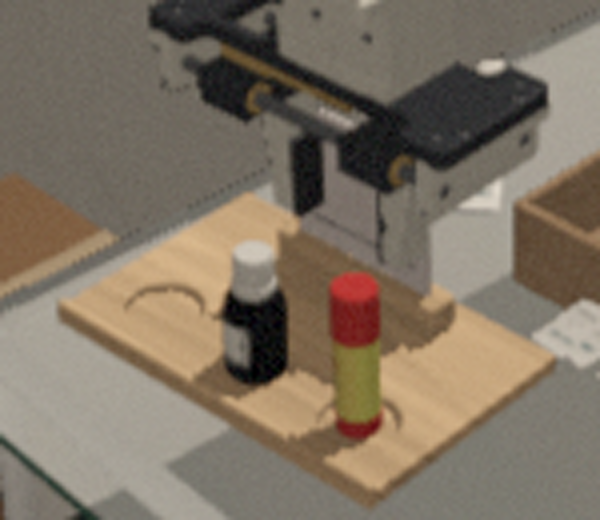

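>>> play_rows --pt "-0.0038 0.031 0 0 0 0" --pt "-0.0038 0.031 0 0 0 0" --pt "-0.0039 0.0308 0 0 0 0" --pt "0 0 0 0 0 0" --pt "0 0 -0.03 0 0 0" --pt "0 0 -0.03 0 0 0" --pt "0 0 -0.03 0 0 0" --pt "0 0 -0.018 0 0 0" --pt "0 0 -0.006 0 0 0" --pt "0 0 0 0 0 0"

```text
clock: 10.8
tool_pos: [0.4581, -0.0061, 0.0573]
orientation: [-180.0, -0.2, -173.6]
force: [-0.2, -0.1, 0.1]
opening: 0.0546
gripper_force: 0.0
```

>>> play_rows --pt "0 0 0 0 0 0" --pt "0 0 0 0 0 0" --pt "0 0 0 0 0 0" --pt "0 0 0 0 0 0" --pt "0 0 0 0 0 0" --pt "0 0 0 0 0 0" --gripper -1

```text
clock: 11.4
tool_pos: [0.4594, -0.0054, 0.0589]
orientation: [180.0, 0.1, -173.6]
force: [-0.4, 0.0, 6.0]
opening: 0.0329
gripper_force: 30.0
```

>>> play_rows --pt "0 0 0.02 0 0 0" --pt "0 0 0.03 0 0 0" --pt "-0.002 0.02 0 0 0 0" --pt "-0.003 0.0265 0 0 0 0" --pt "-0.003 0.0266 0 0 0 0" --pt "-0.0021 0.02 0 0 0 0" --pt "0 0 0 0 0 0" --pt "0 0 -0.025 0 0 0" --pt "0 0 -0.015 0 0 0" --pt "0 0 -0.008 0 0 0"

```text
clock: 12.4
tool_pos: [0.4501, 0.0682, 0.0589]
orientation: [-180.0, -0.1, -173.6]
force: [-2.0, 1.0, 8.0]
opening: 0.0334
gripper_force: 30.0
```

>>> play_rows --pt "0 0 -0.0015 0 0 0" --pt "0 0 -0.001 0 0 0" --pt "0 0 0 0 0 0" --pt "0 0 0 0 0 0"

```text
clock: 12.8
tool_pos: [0.4509, 0.0685, 0.0589]
orientation: [-180.0, 0.0, -173.6]
force: [-3.4, -1.1, 11.3]
opening: 0.0329
gripper_force: 30.0
```

>>> play_rows --pt "0 0 0 0 0 0" --pt "0 0 0 0 0 0" --pt "0 0 0 0 0 0" --pt "0 0 0 0 0 0" --pt "0 0 0.03 0 0 0" --pt "0 0 0.05 0 0 0" --pt "0 0 0.06 0 0 0" --pt "0 0 0.06 0 0 0" --gripper 0.4

```text
clock: 13.6
tool_pos: [0.4503, 0.0686, 0.2196]
orientation: [-180.0, -0.0, -173.6]
force: [2.8, 1.2, -0.5]
opening: 0.0615
gripper_force: 0.0
```

Run:
```python
from h import *
o=get_obs();print(o['tool_pos'],o['opening'],o['gripper_force'])
n='scene'
p,w=cloud(n);x,y,z=w[...,0],w[...,1],w[...,2]
for nm,(a,b),h in(('glue',(.468,-.080),.097),('ink',(.4513,.0691),.085)):
        l=(np.hypot(x-a,y-b)<.025)&(z>.02)&(z<.103)
        if l.sum():print(n,nm,l.sum(),np.round(w[l].min(0),4),np.round(w[l].max(0),4))
cv2.imwrite('pics/s5.png',cv2.resize(p[180:310,180:330],None,fx=4,fy=4,interpolation=2))
```

```text
[0.45029318 0.06859981 0.21957447] 0.06149125519934558 0.0
scene glue 426 [ 0.4529 -0.0953  0.0203] [ 0.4812 -0.0683  0.1006]
scene ink 399 [0.4302 0.0465 0.0201] [0.4635 0.0793 0.0862]
```

View pics/s5.png

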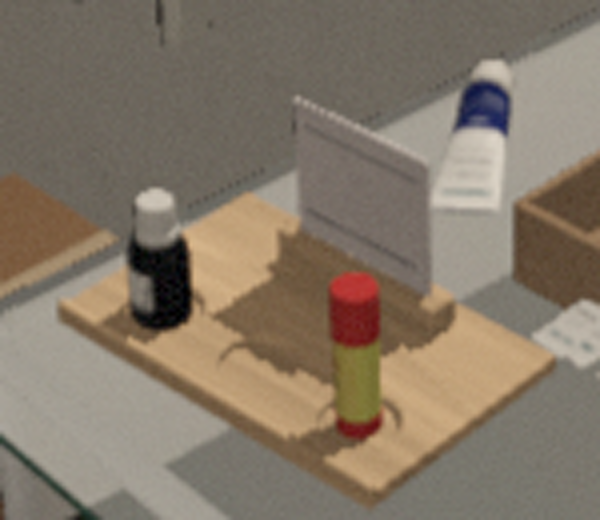

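The picture shows the bottle upright in the left recess (crop px 160,290) and the glue stick upright in the right one (358,390). Next, the clip.

>>> play_rows --pt "0 -0.03 0 0 0 0.0326" --pt "0 -0.0495 0 0 0 0.0326" --pt "0 -0.0495 0 0 0 0.0326" --pt "-0.001 -0.0495 0 0 0 0.0326" --pt "-0.001 -0.0495 0 0 0 0.0326" --pt "-0.001 -0.0495 0 0 0 0.0326" --pt "-0.001 -0.0495 0 0 0 0.0326" --pt "-0.0006 -0.0495 0 0 0 0.0326" --pt "0 -0.0495 0 0 0 0.0326" --pt "0 -0.0495 0 0 0 0.0326"

```text
clock: 14.65
tool_pos: [0.4468, -0.3132, 0.2178]
orientation: [180.0, 0.0, -114.7]
force: [1.4, 1.1, 0.2]
opening: 0.0615
gripper_force: 0.0
```

>>> play_rows --pt "0 -0.035 0 0 0 0.0326" --pt "0 -0.024 0 0 0 0.0326" --pt "0 0 0 0 0 0" --pt "0 0 0 0 0 0" --pt "0 0 0 0 0 0"

```text
clock: 15.15
tool_pos: [0.447, -0.358, 0.2178]
orientation: [180.0, 0.0, -103.2]
force: [0.3, -0.2, 0.2]
opening: 0.0613
gripper_force: 0.0
```

>>> play_rows --pt "0.0006 -0.0005 -0.025 0 0 0" --pt "0 0 -0.03 0 0 0" --pt "0 0 -0.025 0 0 0" --pt "0 0 -0.016 0 0 0" --pt "0 0 -0.01 0 0 0" --pt "0 0 0 0 0 0" --pt "0 0 0 0 0 0"

```text
clock: 15.85
tool_pos: [0.4481, -0.3591, 0.1339]
orientation: [-179.9, -0.0, -103.1]
force: [-0.8, -1.1, 0.2]
opening: 0.0615
gripper_force: 0.0
```

Run:
```python
from h import *
o=get_obs();print(o['tool_pos'],o['opening'],o['force'])
a,d=snapshot('scene')
cv2.imwrite('pics/s6.png',cv2.resize(a[250:390,310:460],None,fx=5,fy=4,interpolation=2)[:560])
```

```text
[ 0.44814548 -0.35912007  0.13390853] 0.06152472484590259 [-0.78145513 -1.0861576   0.19573419]
```

View pics/s6.png

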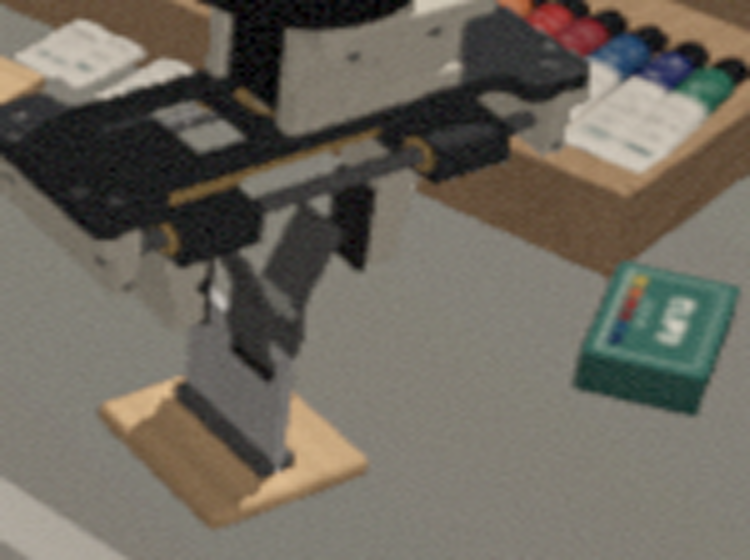

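The clip's V of tails (crop px 230–330, 210–310) stands between the two fingers (160 and 360), so I can squeeze.

>>> play_rows --pt "0 0 0 0 0 0" --pt "0 0 0 0 0 0" --pt "0 0 0 0 0 0" --pt "0 0 0 0 0 0" --pt "0 0 0 0 0 0" --pt "0 0 0 0 0 0" --pt "0 0 0 0 0 0" --pt "0 0 0 0 0 0" --pt "0 0 0 0 0 0" --gripper -1

```text
clock: 16.8
tool_pos: [0.4476, -0.359, 0.1331]
orientation: [180.0, 0.0, -103.2]
force: [-0.5, -0.5, -0.6]
opening: 0.0138
gripper_force: 30.0
```

>>> play_rows --pt "0 0 0.01 0 0 0" --pt "0 0 0.02 0 0 0" --pt "0 0 0.025 0 0 0" --pt "0 0 0.025 0 0 0" --pt "0 0 0.02 0 0 0" --pt "0 0 0.01 0 0 0" --pt "0 0 0 0 0 0" --pt "0 0 0 0 0 0"

```text
clock: 17.6
tool_pos: [0.4473, -0.3588, 0.2207]
orientation: [180.0, 0.0, -103.2]
force: [-0.1, -0.1, -1.1]
opening: 0.0137
gripper_force: 30.0
```

Run:
```python
from h import *
a,d=snapshot('scene');b,_=snapshot('top')
cv2.imwrite('pics/s7.png',np.hstack([cv2.resize(a[230:380,310:420],None,fx=3.5,fy=3.5,interpolation=2),cv2.resize(b[230:380,360:470],None,fx=3.5,fy=3.5,interpolation=2)]))
```

```text
(no output)
```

View pics/s7.png

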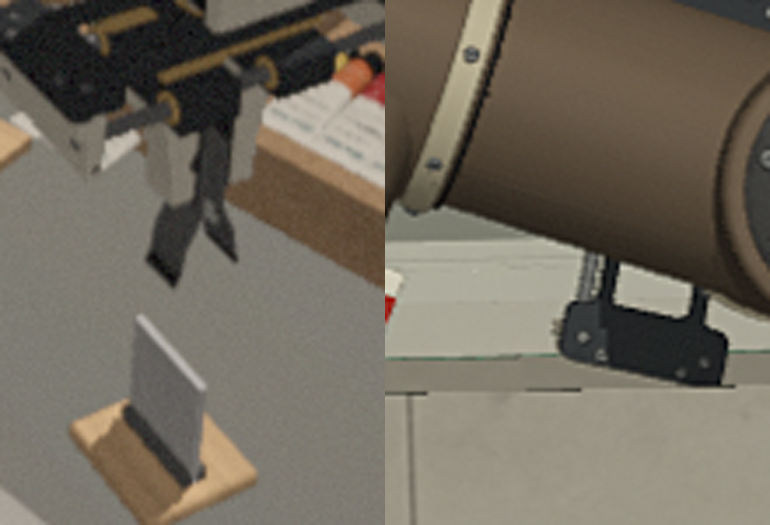

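The clip is off the rack and held upright with its jaws gaping (tips at crop px 170,285 and 237,262). Carry it to the card.

>>> play_rows --pt "0.008 0.025 0 0 0 0.0108" --pt "0.0125 0.047 0 0 0 0.0108" --pt "0.0125 0.05 0 0 0 0.0108" --pt "0.0125 0.05 0 0 0 0.0108" --pt "0.0125 0.05 0 0 0 0.0108" --pt "0.0125 0.05 0 0 0 0.0108" --pt "0.0125 0.05 0 0 0 0.0108" --pt "0.0125 0.05 0 0 0 0.0108" --pt "0.0125 0.047 0 0 0 0.0108" --pt "0.012 0.034 0 0 0 0.011"

```text
clock: 18.7
tool_pos: [0.5435, 0.0055, 0.2204]
orientation: [179.9, -0.0, -83.5]
force: [0.5, -1.0, -0.8]
opening: 0.0135
gripper_force: 30.0
```

>>> play_rows --pt "0 0 0 0 0 0" --pt "0 0 0 0 0 0" --pt "0 0 0 0 0 0" --pt "0 0 0 0 0 0"

```text
clock: 19.1
tool_pos: [0.5432, 0.0025, 0.2209]
orientation: [180.0, -0.0, -83.8]
force: [-0.9, -0.8, -0.1]
opening: 0.0136
gripper_force: 30.0
```

Run:
```python
from h import *
np.set_printoptions(precision=4,suppress=True)
o=get_obs();t=o['tool_pos'];print(t,o['orientation'],o['opening'])
p,w=cloud('scene');c,s=np.cos(np.radians(6.35)),np.sin(np.radians(6.35))
q=w-t; X=q[...,0]*c+q[...,1]*s; Y=-q[...,0]*s+q[...,1]*c; Z=w[...,2]
l=(abs(X)<.03)&(abs(Y)<.03)&(Z>.14)&(Z<.2)
for k in np.arange(.145,.2,.006):
    m=l&(Z>=k)&(Z<k+.006)
    for sg in(1,-1):
        mm=m&(X*sg>0)
        if mm.any():print(round(k,3),sg,mm.sum(),'X',X[mm].min(),X[mm].max(),'Y',Y[mm].min(),Y[mm].max())
m=(abs(X)<.03)&(abs(Y)<.06)&(Z>.1)&(Z<.125)
print('card X',np.percentile(X[m],[5,50,95]),'Y',Y[m].min(),Y[m].max(),'Z',Z[m].max())
cv2.imwrite('pics/s8.png',p)
```

```text
[0.5432 0.0025 0.2209] [179.9705  -0.0081 -83.7694] 0.013567429563054956
0.151 1 9 X 0.015061260547448245 0.02088649387324411 Y -0.011688434327577818 0.01034875861736504
0.151 -1 10 X -0.021531625003531864 -0.016958375822421125 Y -0.014529863025660285 0.01320706031485196
0.157 1 16 X 0.012797748767846541 0.01625098459507304 Y -0.012526133143435068 0.010381726549298805
0.157 -1 28 X -0.023083093076799052 -0.015474639293470928 Y -0.01403241816986487 0.008520114996520552
0.163 1 20 X 0.009423333554036522 0.015141358511329401 Y -0.014885345349571097 0.010600774426041671
0.163 -1 25 X -0.019302652134616856 -0.01433227365246195 Y -0.013169106816068556 0.010856728688256857
0.169 1 12 X 0.00918568639949502 0.015292793920838566 Y -0.011168782994138576 0.007210717671579473
0.169 -1 19 X -0.01913837765757927 -0.014265517463745925 Y -0.015159809194575076 0.010251924904691725
0.175 1 13 X 0.008254572453790547 0.01293361270462691 Y -0.014679608801224858 0.004285736908382272
0.175 -1 29 X -0.019313761950682393 -0.009714643496888145 Y -0.013196789763870582 0.013435859982845851
0.181 1 5 X 0.00737553
[... 189 characters left out ...]
 X 0.00042654461176138206 0.00710720491699369 Y -0.015499525804519097 -0.0014673051541813252
0.187 -1 32 X -0.015935459357970857 -0.0015888266854478398 Y -0.01447447001034251 0.0100547920640552
0.193 1 7 X 3.6780284551217153e-05 0.005622639430580136 Y -0.013614359749500584 -0.006697060640492012
0.193 -1 18 X -0.012047574035346158 -0.0009373620703358317 Y -0.018609753704824747 0.0069238413776847845
0.199 1 4 X 0.0012339101155206431 0.006314307750441778 Y -0.01233654403007497 -0.0016772991060492847
0.199 -1 1 X -0.00830250573456062 -0.00830250573456062 Y -0.009754710514319588 -0.009754710514319588
card X [-0.0037 -0.001   0.0016] Y -0.05115305138291168 0.05070767794600095 Z 0.12189792337071259
```

>>> play_rows --pt "0 0 -0.01 0 0 0" --pt "0 0 -0.014 0 0 0" --pt "0 0 -0.014 0 0 0" --pt "0 0 -0.014 0 0 0" --pt "0 0 -0.009 0 0 0" --pt "0 0 -0.005 0 0 0" --pt "0 0 0 0 0 0" --pt "0 0 0 0 0 0" --pt "0 0 0 0 0 0" --pt "0 0 0 0 0 0"

```text
clock: 20.15
tool_pos: [0.5439, 0.0035, 0.1688]
orientation: [-179.9, 0.0, -83.7]
force: [-0.4, -0.0, -0.9]
opening: 0.0135
gripper_force: 30.0
```

Run:
```python
from h import *
np.set_printoptions(precision=4,suppress=True)
o=get_obs();t=o['tool_pos'];print(t,o['orientation'],o['opening'],o['force'],o['qvel'])
p,w=cloud('scene');x,y,z=w[...,0],w[...,1],w[...,2]
for nm,(a,b) in(('glue',(.468,-.080)),('ink',(.4513,.0691))):
    l=(np.hypot(x-a,y-b)<.025)&(z>.02)&(z<.103);print(nm,w[l].min(0),w[l].max(0))
c,s=np.cos(np.radians(6.35)),np.sin(np.radians(6.35))
q=w-t; X=q[...,0]*c+q[...,1]*s; Y=-q[...,0]*s+q[...,1]*c
l=(abs(X)<.03)&(abs(X)>.01)&(abs(Y)<.02)&(z>.08)&(z<.13);print('jaw z',np.sort(z[l&(X<0)])[:8])
cv2.imwrite('pics/s9.png',cv2.resize(p[150:300,190:340],None,fx=4,fy=4,interpolation=2))
```

```text
[0.5439 0.0035 0.1688] [-179.947     0.0089  -83.6886] 0.013504171965362863 [-0.3639 -0.0016 -0.9137] [-0.0786  0.1173  0.0338 -0.0259  0.057  -0.0563]
glue [ 0.4539 -0.0953  0.02  ] [ 0.4794 -0.0671  0.1013]
ink [0.4296 0.0485 0.0201] [0.4669 0.0781 0.0875]
jaw z [0.1011 0.1021 0.1022 0.1024 0.1025 0.1026 0.1027 0.103 ]
```

View pics/s9.png

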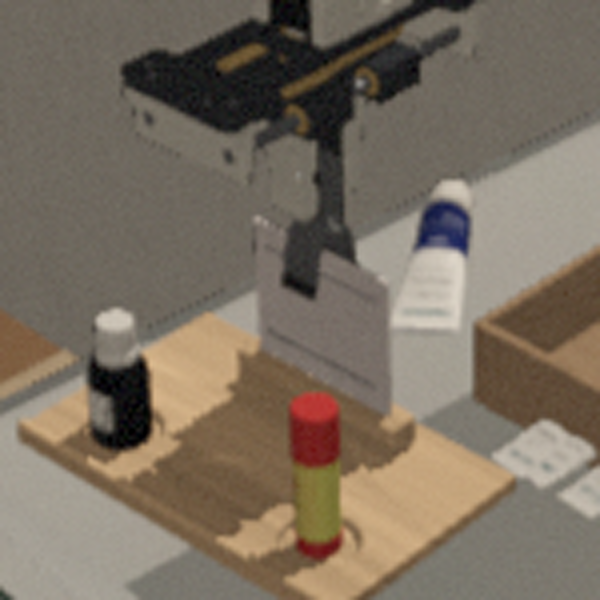

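The clip straddles the card's top edge at mid-width, front jaw at crop px (305,270), with its tips about 15 mm below the edge. Bottle and stick are both upright in their new recesses, so I'm handing in.

```bash
python3 -c "
from plant import *
print(close_job())"
```

```text
the job is handed in; nothing more can be done
None
```

The job is handed in, with no verdict shown: bottle and glue stick are swapped and upright, and the clip is held squeezed open over the middle of the card's top edge, tips about 15 mm below it.

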